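# Hang up the guard and hold the recessed reset

### The job

The saw controller on the bench needs a reset: lift the steel saddle guard off its reset housing and hang it astride the horizontal bar of the bench rail, letting go of it there. Then take the screwdriver out of the tool stand, put its blade down through the hole in the housing, and press the recessed button fully down. Finish while still gripping the screwdriver and holding the button down; leave the jar, the bottle and the specimen puck where they stand.

Things in the scene. Friction and masses are not known exactly. Their poses are not given: they have to be found in the camera images.
- controller: White flat enclosure fixed to the bench, 100 (x) x 140 (y) x 30 mm high, origin under its centre, z up. On its top, 30 mm towards its own -y from the centre, stands the reset housing: a grey block 28 (x) x 56 (y) x 32 mm, its top 62 mm above the bench. The rest of the top is flat (display and keys are under 3 mm high).
- aperture (a point): Centre of the mouth of the round vertical hole (17 mm diameter) in the top of the reset housing, 62 mm above the bench; axes as the controller's. The guard covers it at the start. The button's top is 22 mm below this point.
- reset_button (a joint): Travel of the recessed reset button in m: 0 up, 0.006 fully down. It moves straight down, springs back, and takes 1.5 N to start and 4.5 N to hold fully down.
- guard: Loose saddle guard, bent sheet steel, upside-down U, 0.12 kg: roof 38 (x) x 60 (y) x 3 mm; two legs 3 mm thick, 60 mm long (y), hang 30 mm below the roof at its x edges, 32 mm clear between them, y ends open. Origin: centre of the roof's underside, z up. Starts astride the reset housing (same y), underside at 62 mm, legs 2 mm off the enclosure. Can be pinched across x on the legs, 38 mm.
- bench_rail: Rail fixed to the bench: round horizontal steel bar, 20 mm diameter, 140 mm long along its y, axis 110 mm above the bench, on two posts of 12 mm diameter at y = -60 and +60 mm; base plate 70 (x) x 150 (y) x 10 mm. Origin under the middle of the base, z up.
- bar_top (a point): Middle of the bar's length, on its top line, 120 mm above the bench; y along the bar, z up. The guard's roof underside rests here when hung.
- tool_stand: Tool stand fixed to the bench, base 80 x 80 mm. A level shelf 8 mm thick, 58 mm wide (y), top 125 mm above the bench, is carried by an upright at its rear (+x). A slot 10 mm wide, open to the front (-x), runs back from the shelf's front edge (20 mm in front of this origin) to 18 mm behind this origin. Origin on the bench under the screwdriver's place, z up.
- slot_seat (a point): Point on the top of the shelf, in the slot, 125 mm above the bench, where the axis of the stored screwdriver passes; axes as the tool stand's. The screwdriver can leave straight up (by more than 110 mm), or up a little and then out to the stand's -x.
- screwdriver: Loose screwdriver, 0.07 kg, 197 mm along its own y: handle 24 x 25 mm across from y = +11 to +98, shaft 6 mm diameter to y = -90, flat blade 6 mm wide to y = -98; axis at its x = 0, z = 12.5 mm. Starts upright in the slot, blade down (own y up), handle's lower end on the shelf at 125 mm, handle top at 212, blade end 16 mm above the bench; handle sides parallel to the stand's x and y.
- driver_tip (a point): Centre of the end of the screwdriver's blade.
- handle_mid (a point): Middle of the screwdriver's handle, on its axis, 152.5 mm from the blade end; 168.5 mm above the bench at the start.
- paste_jar: Bystander: round paste jar, 47 mm diameter, 36 mm high, origin under its centre.
- amber_bottle: Bystander: brown bottle with a black cap, 43 mm diameter, 85 mm high, origin under its centre.
- specimen: Bystander: round specimen puck, 25 mm diameter, 16 mm high, origin under its centre.
There are look-alikes about, which are no part of the job. Of the things shaped like the guard, the steel one is meant.

How it is judged:
By the outcome, as a careful person would: the job done as asked, in the order asked, and still so for the second after the job is handed in, while the arm keeps its last pose, push and grip.
It also fails if it takes over 58 s, if anything falls off the work surface, if the arm or the gripper's body presses on something with over 40 N, if the wrist force passes 120 N, or if a joint passes its speed limit or range.

### The arm

A 6-joint arm with a two-finger parallel gripper is mounted at the origin on a cart in front of the work surface, level with it; the furniture and walls round the work are solid. World frame = base frame: x ahead of the robot, y to its left, z up, the work surface at z = 0. Lengths are in mm, angles in rad, forces in N, time in s.
With the tool pointing down it reaches from about 275 to 975 mm from the base axis. Payload 8.4 kg.
Tool frame: the origin (TCP) lies midway between the tips of the shut fingers; the grasp point (between the pads) lies 19 mm behind it; z points along the fingers, y is the line along which they close (so a half turn about z gives the same grasp; the last joint's range is limited). The gripper opens to 92 mm and grips with 3 to 60 N. Pads are 20 mm wide; open, the fingers measure 128 mm over their backs; the gripper's body (75 mm by 189 mm) begins 69 mm behind the grasp point.
Start: joints at [1.137, 0.353, 1.633, -0, 1.155, -0.002], TCP at [261.565, 567.637, 214.583] pointing down, gripper open.
Joint ranges: [-2.63, 2.63], [-0.92, 2.1], [0.06, 2.66], [-1.3, 4.44], [0, 2.69], [-3.02, 3.02]. Speed limits (rad/s): [2.22, 2.22, 2.79, 3.14, 3.14, 3.14].

### API

Orientations are given as a unit quaternion [w, x, y, z].
In Python, from station import * gives the robot as it stands. The module is installed in compiled form; this text tells all that it offers.
- The arm moves only by the tool step_arm, never from a script. Its argument "motion" is a list that holds one entry, the list of rows, each a list of 5 numbers: the opening, from -1 (shut) to 1 (fully open), then the shift along the world's x, y, z as a fraction of full scale, then the turn about the world's z as a fraction of full scale. In form: [[[gripper, dx, dy, dz, roll], ...]]. A call has 1 to 10 rows; each row shifts and turns the commanded pose from where the row before left it; what a row does not reach is not made up. Full scale, the value 1, is 40 mm for a shift and 8 degrees for a turn. A row lasts 1/8 s, in which the tool goes at most 62.5 mm and 10.7 degrees, less where a joint would pass 70% of its speed; a pose out of reach is approached as far as the arm can. A call with a number of a shift or a turn outside -1 to 1 is refused whole. A call with a gripper value outside its range is refused whole. The fingers move at their own pace and stop on an object; "force" is the grip in N (left out, the last holds). Time passes only in rows, so rows that do not move let the fingers close. It gives the time, the measured TCP pose, the force, the opening and the grip force at its end, in the units of the state.
- observe(): the state, without advancing time (a new reading comes with each control period).
- read_camera(name): name is "scene" or "top" or "wrist"; returns (picture, depth): 384x512x3 uint8, red, green, blue; 384x512 float32, mm along the optical axis (not along the pixel's ray), 0 where there is no reading.
- camera_model(name): a dict with "K" (3x3 intrinsics, pixels), "dist" ([k1, k2, p1, p2, k3] as OpenCV has them; the pictures are not rectified), "R" (3x3) and "t" (3): a world point X has camera coordinates R X + t; the wrist camera has in their place "hand_eye" (4x4, takes a point from camera to tool coordinates, whose origin is the TCP and whose axes are the flange's). Camera axes: x right, y down, z forward; pixel columns grow to the right and rows downward; lengths in mm; the calibration is good to about 2 mm. A picture is of the moment at which its call begins: read the wrist's pose just before it. camera_model takes no time and is no camera call.
- close_job(): hands the job in; it is judged then, once.
The state is a dict: "time_s": time; "joint_positions": joint angles; "joint_velocities": joint speeds; "tau": joint torques, N m; "tcp_pos": TCP position; "tool_rot": TCP orientation; "wrist_force": force on the tool from outside, world axes, zero at the start; "torque": the same for the moment, N m; "gripper_width": finger opening in mm; "grip_force": force on a finger pad.
Only numpy, scipy, OpenCV 4.12 (cv2) and the standard library are available. Lean on these libraries where they do the work, as an engineer would, in place of code of your own. Each camera call takes 0.05 s, during which the arm holds its last target. There are 200 camera calls.

## Working session

There is one attempt and no reset: what is moved stays moved. The work goes in short steps, Python scripts to look and compute and a tool call to move; the robot and the scene stay as the last step left them, time stands still between calls to the robot, and variables do not carry over. Pictures are saved under pics/ and viewed, at most 10 in all, crops included, and the job is handed in when it is done.

Besides the shell and the picture viewer there is one more tool, called after "Call:" as a command line: name --argument value ..., lists and objects as JSON in quotes. step_arm: Moves the arm, as the interface text tells. Its arguments: {"type":"object","properties":{"motion":{"type":"array","items":{"type":"array","items":{"type":"array","items":{"type":"number","minimum":-1,"maximum":1}}}},"force":{"type":"number"}},"required":["motion"]}

```bash
mkdir -p pics
cat > h.py <<'E'
from station import *
import numpy as np, cv2
def save(n,im,k=1): cv2.imwrite('pics/'+n,cv2.cvtColor(im,cv2.COLOR_RGB2BGR) if k==1 else cv2.resize(cv2.cvtColor(im,cv2.COLOR_RGB2BGR),None,fx=k,fy=k,interpolation=cv2.INTER_CUBIC))
E
python3 - <<'E'
from h import *
for n in ['scene','top']:
    p,d=read_camera(n); save(n+'0.png',p); np.savez(n+'0.npz',p=p,d=d)
    m=camera_model(n); print(n,m['K'],m['dist'],-np.array(m['R']).T@m['t'],(d>0).mean())
s=observe(); print(s)
E
```

```text
scene [[346.70780842   0.         251.75629523]
 [  0.         346.70780842 188.46422899]
 [  0.           0.           1.        ]] [-0.05508023  0.          0.          0.          0.        ] [ 206.5884284  -573.20321105  648.21332572] 0.9963124593098959
top [[385.41513745   0.         259.20983205]
 [  0.         385.41513745 197.28121745]
 [  0.           0.           1.        ]] [0.0064498 0.        0.        0.        0.       ] [ 468.94196851   -4.63365853 1136.35983628] 0.9960530598958334
{'time_s': 0.1, 'joint_positions': array([ 1.13662867e+00,  3.53564768e-01,  1.63405280e+00, -3.31438317e-05,
        1.15519982e+00, -2.41838288e-03]), 'joint_velocities': array([ 0.00116884, -0.00035953, -0.00179028,  0.00148968,  0.00018538,
       -0.00031449]), 'tau': array([ 1.22834565e-03, -5.94907415e+01, -3.34929800e+01,  7.00554298e-02,
        1.84089120e-02, -4.79273513e-05]), 'tcp_pos': array([261.37167542, 567.23586003, 213.95056492]), 'tool_rot': array([-1.17819749e-04,  2.14195259e-01,  9.76790671e-01, -6.01121044e-04]), 'wrist_force': array([ 0.3737807 ,  0.24535474, -0.13612235]), 'torque': array([-0.02029553, -0.00031043, -0.0388111 ]), 'grip_force': 0.0, 'gripper_width': 91.83091074109385}
```

View pics/scene0.png

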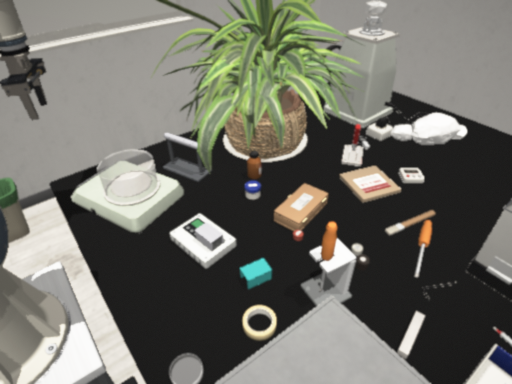

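View pics/top0.png

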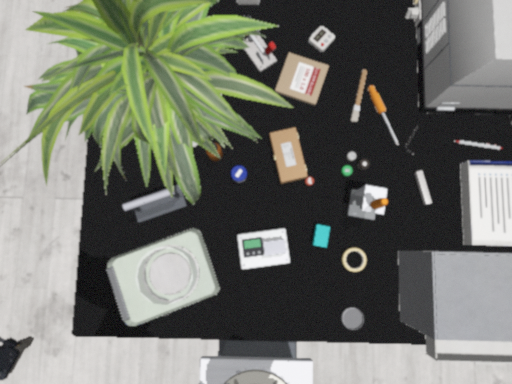

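The steel saddle guard is on the white controller, at top (272,245) and scene (208,235). A teal look-alike lies loose at top (321,236) and scene (256,272), so I rule it out. The screwdriver in the stand is at top (380,203) and scene (330,240). A second orange screwdriver lies on the bench at top (383,113). The grey rail is at top (155,205) and scene (188,155), under the plant's leaves. Next I'll take rough positions and one confirming crop.

```bash
cat >> h.py <<'E'
def world(n,p_d,m=None,pose=None):
    """depth image -> HxWx3 world points"""
    m=m or camera_model(n); d=p_d; h,w=d.shape
    uv=np.stack(np.meshgrid(np.arange(w),np.arange(h)),-1).reshape(-1,1,2).astype(np.float64)
    r=cv2.undistortPoints(uv,np.array(m['K']),np.array(m['dist'])).reshape(-1,2)
    X=np.c_[r,np.ones(len(r))]*d.reshape(-1,1)
    if 'hand_eye' in m:
        from scipy.spatial.transform import Rotation as R
        H=np.array(m['hand_eye']); q=pose['tool_rot']
        X=X@H[:3,:3].T+H[:3,3]
        X=R.from_quat([q[1],q[2],q[3],q[0]]).apply(X)+pose['tcp_pos']
    else: X=(X-np.array(m['t']))@np.array(m['R'])
    return X.reshape(h,w,3)
def rect(P):
    (c,s,a)=cv2.minAreaRect(P[:,:2].astype(np.float32)); return np.round(c,1),np.round(s,1),round(a,1),len(P),np.round(np.median(P[:,2]),1)
E
python3 - <<'E'
from h import *
for n,reg in [('scene',{'ctrl':(165,205,240,270),'rail':(155,125,215,185),'stand':(300,215,355,310)}),('top',{'ctrl':(230,222,295,275),'rail':(110,180,190,225),'stand':(340,175,395,225)})]:
    z=np.load(n+'0.npz'); W=world(n,z['d']); 
    zz={'ctrl':[(24,36),(57,72)],'rail':[(4,16),(90,130)],'stand':[(4,12),(117,133),(195,225)]}
    for k,(a,b,c,e) in reg.items():
        R=W[b:e,a:c].reshape(-1,3)
        for lo,hi in zz[k]:
            Q=R[(R[:,2]>lo)&(R[:,2]<hi)]
            if len(Q)>3: print(n,k,lo,rect(Q))
    print('bench z',np.median(W[:,:,2]))
s=np.load('scene0.npz')['p']; 
def cr(x,y): return cv2.resize(s[y:y+75,x:x+100],(400,300),interpolation=cv2.INTER_CUBIC)
save('crop1.png',np.vstack([np.hstack([cr(155,200),cr(140,120)]),np.hstack([cr(280,215),cr(215,235)])]))
print(camera_model('wrist'))
E
```

```text
scene ctrl 24 (array([450.4,  31.9]), array([ 99.9, 233.3]), 8.9, 1199, np.float64(29.8))
scene ctrl 57 (array([462.2, -43.4]), array([39. , 61.3]), 10.3, 339, np.float64(64.6))
scene rail 4 (array([583.9, 321.3]), array([209.5, 115.3]), 86.1, 558, np.float64(10.1))
scene rail 90 (array([542.3, 264.8]), array([202.7, 164.4]), 76.2, 367, np.float64(114.7))
scene stand 4 (array([ 670.1, -237.4]), array([276.7, 129.5]), 47.6, 806, np.float64(9.8))
scene stand 117 (array([ 593.9, -303.2]), array([58.5, 71.2]), 80.4, 658, np.float64(123.9))
scene stand 195 (array([ 516.7, -364.4]), array([192. ,  43.8]), 37.4, 352, np.float64(223.5))
bench z 0.8771462090278548
top ctrl 24 (array([460.3, -14.2]), array([ 99.6, 139.6]), 8.9, 1398, np.float64(29.6))
top ctrl 57 (array([464.8, -44.8]), array([37.8, 59.8]), 8.7, 299, np.float64(64.2))
top rail 4 (array([587.6, 318.7]), array([217.6, 124.4]), 82.9, 827, np.float64(9.1))
top rail 90 (array([604.7, 302.9]), array([ 59.4, 139.4]), 20.9, 375, np.float64(117.1))
top stand 4 (array([ 612.9, -317.8]), array([160.2, 141.4]), 89.7, 419, np.float64(8.5))
top stand 117 (array([ 595.7, -303.9]), array([58.4, 70.4]), 80.9, 442, np.float64(124.0))
top stand 195 (array([ 580.7, -300.2]), array([16. , 17.1]), 88.2, 57, np.float64(209.7))
bench z 0.4625082810386163
{'K': array([[289.34366436,   0.        , 256.40328473],
       [  0.        , 289.34366436, 188.95399507],
       [  0.        ,   0.        ,   1.        ]]), 'dist': array([-0.02325797,  0.        ,  0.        ,  0.        ,  0.        ]), 'hand_eye': array([[-3.71256561e-04, -9.55993429e-01, -2.93387843e-01,
         8.37746477e+01],
       [ 9.99999676e-01, -1.45258188e-04, -7.92093378e-04,
        -9.20649397e-01],
       [ 7.14619078e-04, -2.93388042e-01,  9.55993173e-01,
        -1.70203661e+02],
       [ 0.00000000e+00,  0.00000000e+00,  0.00000000e+00,
         1.00000000e+00]])}
```

View pics/crop1.png

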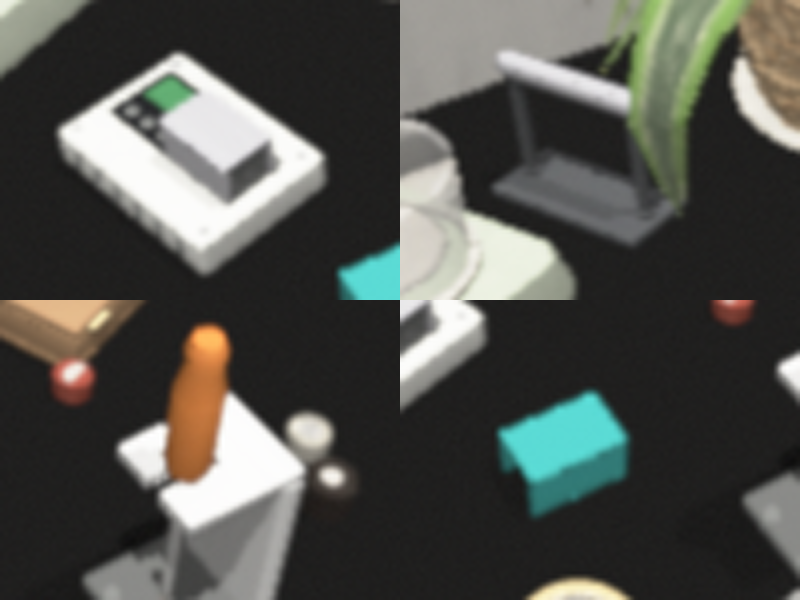

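The crop confirms that the bare steel saddle is on the controller and the teal one on the bench is the look-alike. The bar is visible, with a leaf next to its right end. Next I'll measure the bar, the slot, the handle and how high the leaves are.

Run:
```python
from h import *
for n in ['scene','top']:
    z=np.load(n+'0.npz'); W=world(n,z['d']).reshape(-1,3); p=z['p'].reshape(-1,3).astype(int)
    hsv=cv2.cvtColor(z['p'],cv2.COLOR_RGB2HSV).reshape(-1,3)
    near=(abs(W[:,0]-600)<90)&(abs(W[:,1]-300)<110)
    grey=hsv[:,1]<45
    bar=near&grey&(W[:,2]>105)&(W[:,2]<126); Q=W[bar]; print(n,'bar',rect(Q),Q[:,1].min(),Q[:,1].max())
    t=Q[Q[:,2]>117]; vx=cv2.fitLine(t[:,:2].astype(np.float32),cv2.DIST_HUBER,0,.01,.01).ravel(); print(vx,len(t),t.min(0),t.max(0))
    base=near&grey&(W[:,2]>5)&(W[:,2]<14); print('base',rect(W[base]))
    gr=(hsv[:,1]>60)&(hsv[:,0]>20)&(hsv[:,0]<80)&(W[:,2]>60)
    for x in range(440,720,40): print(x,[int(np.max(W[gr&(abs(W[:,0]-x)<20)&(abs(W[:,1]-y)<20),2],initial=0)) for y in range(440,140,-40)])
    sh=(abs(W[:,0]-595)<60)&(abs(W[:,1]+303)<60)
    Q=W[sh&(hsv[:,1]<60)&(W[:,2]>115)&(W[:,2]<135)];print('shelf',rect(Q))
    Q=W[sh&(hsv[:,1]>120)&(W[:,2]>130)&(W[:,2]<225)];print('handle',rect(Q),Q.min(0),Q.max(0))
    np.save(n+'W.npy',W)
```

```text
scene bar (array([581.6, 300.3]), array([ 17.8, 134.4]), 19.9, 214, np.float64(116.8)) 234.50516229510356 363.0904276519198
[ 3.3590293e-01 -9.4189662e-01  5.8161279e+02  2.9953439e+02] 105 [557.12757675 238.16409582 117.00853899] [607.02880361 363.09042765 122.3378114 ]
base (array([584.2, 296.3]), array([ 71.5, 147.5]), 20.1, 539, np.float64(10.1))
440 [0, 0, 0, 0, 0, 0, 0, 0]
480 [0, 0, 0, 0, 0, 0, 0, 0]
520 [0, 0, 0, 0, 0, 0, 0, 0]
560 [0, 0, 0, 0, 0, 0, 172, 168]
600 [0, 0, 0, 106, 0, 235, 297, 179]
640 [0, 484, 0, 320, 150, 327, 399, 217]
680 [374, 469, 469, 321, 324, 411, 409, 316]
shelf (array([ 594.1, -303.1]), array([58.8, 71.1]), 81.0, 659, np.float64(123.8))
handle (array([ 577.6, -302.3]), array([20.9, 22.1]), 78.0, 414, np.float64(181.1)) [ 566.51070899 -313.37587866  131.42740198] [ 587.91603255 -290.96466944  213.79430276]
top bar (array([586.6, 295.9]), array([ 20.6, 139.4]), 20.9, 355, np.float64(117.1)) 228.5729869148234 362.275497275356
[ 3.5373119e-01 -9.3534714e-01  5.8332574e+02  3.0309518e+02] 181 [556.96516299 241.56575569 117.02346275] [610.15599822 360.88965088 124.8507036 ]
base (array([573.9, 312.5]), array([114.5, 196.9]), 16.7, 784, np.float64(9.1))
440 [0, 0, 0, 0, 0, 0, 0, 0]
480 [0, 0, 0, 0, 0, 0, 0, 0]
520 [0, 0, 0, 0, 0, 0, 0, 0]
560 [0, 0, 0, 0, 0, 0, 0, 162]
600 [0, 0, 0, 318, 0, 234, 293, 177]
640 [342, 489, 313, 322, 163, 270, 401, 216]
680 [373, 477, 472, 326, 329, 412, 409, 234]
shelf (array([ 595.7, -303.9]), array([58.6, 70.3]), 81.1, 446, np.float64(124.0))
handle (array([ 579.7, -298.7]), array([19. , 16.9]), 88.2, 107, np.float64(193.2)) [ 571.34263945 -308.37074267  139.30997072] [ 588.18067671 -289.3322523   214.61324547]
```

Run:
```python
from h import *
W=np.r_[np.load('sceneW.npy'),np.load('topW.npy')]; W=W[(W[:,2]>125)&(W[:,2]<420)]
a=np.radians(20.3); e=np.array([np.cos(a),np.sin(a)]); f=np.array([-e[1],e[0]])
D=W[:,:2]-[584.5,297]; u=D@e; v=D@f
print('cols v=+120..-120; rows u (away from robot +)')
for uu in range(-100,121,20):
    r=[]
    for vv in range(120,-121,-20):
        z=W[(abs(u-uu)<10)&(abs(v-vv)<10),2]; r.append(f'{int(z.min())}-{int(z.max())}' if len(z) else '.')
    print(uu,r)
```

```text
cols v=+120..-120; rows u (away from robot +)
-100 ['.', '.', '.', '.', '.', '.', '.', '.', '.', '.', '.', '.', '.']
-80 ['.', '.', '.', '.', '.', '.', '.', '.', '.', '.', '.', '.', '.']
-60 ['.', '.', '.', '.', '.', '.', '.', '.', '.', '.', '.', '137-165', '125-155']
-40 ['.', '.', '.', '.', '.', '.', '.', '.', '.', '.', '.', '154-189', '125-183']
-20 ['.', '.', '.', '.', '.', '.', '.', '.', '.', '181-201', '179-212', '183-211', '156-209']
0 ['.', '.', '.', '.', '309-313', '.', '.', '.', '.', '207-220', '201-241', '206-302', '186-261']
20 ['.', '.', '.', '.', '306-313', '309-318', '.', '.', '.', '.', '233-259', '221-398', '202-288']
40 ['.', '.', '.', '.', '305-308', '307-322', '320-321', '127-132', '.', '.', '255-270', '234-402', '217-402']
60 ['.', '.', '.', '.', '140-154', '148-318', '126-322', '125-153', '151-174', '.', '267-284', '240-407', '226-408']
80 ['.', '.', '.', '.', '155-179', '160-316', '309-322', '142-323', '151-184', '185-196', '.', '246-412', '230-411']
100 ['315-318', '138-138', '156-156', '.', '178-193', '183-314', '220-315', '160-323', '172-326', '189-347', '262-349', '281-419', '227-416']
120 ['319-344', '139-353', '148-358', '170-184', '186-212', '198-314', '213-315', '180-319', '182-324', '200-352', '225-362', '278-419', '222-419']
```

Call:
step_arm --motion '[[[1,0.32,-0.955,0.2,-0.44],[1,0.32,-0.955,0.2,-0.44],[1,0.32,-0.955,0.2,-0.44],[1,0.32,-0.955,0.2,-0.44],[1,0.32,-0.955,0,-0.44],[1,0.32,-0.955,0,-0.44],[1,0.32,-0.955,0,-0.44],[1,0.32,-0.955,0,-0.44],[1,0.32,-0.955,0,-0.44],[1,0.32,-0.955,0,-0.44]]]'

```text
time_s: 1.35
tcp_pos: [389.6, 184.3, 246.5]
tool_rot: [-0.0, 0.5, 0.866, -0.0]
wrist_force: [0.6, 1.0, 0.3]
gripper_width: 91.4
grip_force: 0.0
```

Call:
step_arm --motion '[[[1,0.32,-0.955,0,-0.44],[1,0.32,-0.955,0,-0.44],[1,0.32,-0.955,-0.2,-0.44],[1,0.32,-0.955,-0.2,-0.44],[1,0.32,-0.955,-0.2,-0.44],[1,0.3,-0.955,-0.2,-0.44],[1,0,0,0,0],[1,0,0,0,0]]]'

```text
time_s: 2.35
tcp_pos: [465.2, -43.3, 214.4]
tool_rot: [-0.0, 0.65, 0.76, -0.0]
wrist_force: [-0.2, -0.2, -0.3]
gripper_width: 91.9
grip_force: 0.0
```

```bash
cat >> h.py <<'E'
def wrist():
    s=observe(); p,d=read_camera('wrist'); return s,p,d,world('wrist',d,pose=s)
def yaw(s):
    w,x,y,z=s['tool_rot']; return np.degrees(np.arctan2(2*(y*z+w*x)*0+ (1-2*(x*x+z*z)), 2*(x*y-w*z)))
E
python3 - <<'E'
from h import *
s,p,d,W=wrist(); save('w1.png',p); print(s['tcp_pos'],yaw(s),s['time_s'])
W=W.reshape(-1,3)
n=(abs(W[:,0]-462)<90)&(abs(W[:,1]+30)<110)
print('guard',rect(W[n&(W[:,2]>58)&(W[:,2]<72)])); print('ctl',rect(W[n&(W[:,2]>24)&(W[:,2]<36)]))
E
```

```text
[465.15500263 -43.3102199  214.37147095] 8.928711288112515 2.35
guard (array([464.2, -44.2]), array([38., 60.]), 8.8, 1694, np.float64(65.0))
ctl (array([459.8, -14.3]), array([100.5, 138.9]), 8.9, 7383, np.float64(30.4))
```

View pics/w1.png

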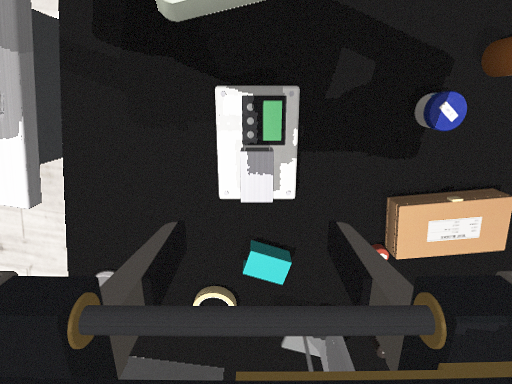

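The wrist picture shows the steel guard centred at about (257,175) on the white controller, between the fingers. The teal look-alike is at (267,262). The guard is at (464.2, -44.2) with yaw 8.8°. Next I'll descend and grip it.

Call:
step_arm --motion '[[[1,-0.024,-0.024,-0.95,0],[1,0,0,-0.95,0],[1,0,0,-0.95,0],[1,0,0,-0.9,0],[1,0,0,-0.5,0],[1,0,0,-0.15,0],[-1,0,0,0,0],[-1,0,0,0,0],[-1,0,0,0,0],[-1,0,0,0,0]]]' --force 25

```text
time_s: 3.65
tcp_pos: [464.9, -44.6, 39.1]
tool_rot: [0.0, 0.65, 0.76, 0.0]
wrist_force: [-0.4, 0.4, 0.1]
gripper_width: 53.8
grip_force: 0.0
```

Call:
step_arm --motion '[[[-1,0,0,0,0],[-1,0,0,0,0],[-1,0,0,0,0]]]'

```text
time_s: 4.03
tcp_pos: [464.7, -44.6, 38.7]
tool_rot: [0.0, 0.65, 0.76, 0.0]
wrist_force: [-1.3, -1.2, 2.3]
gripper_width: 37.7
grip_force: 25.0
```

Call:
step_arm --motion '[[[-1,0,0,0.4,0],[-1,0,0,0.8,0],[-1,0,0,1,0],[-1,0,0,0.8,0],[-1,0,0.6,0,0.1],[-1,0,0.92,0,0.2],[-1,0,0.92,0,0.2],[-1,0,0.92,0,0.2],[-1,0,0.92,0,0.2],[-1,0,0.92,0,0.2]]]'

```text
time_s: 5.28
tcp_pos: [464.2, 164.6, 158.4]
tool_rot: [-0.0, 0.589, 0.808, -0.0]
wrist_force: [0.4, -0.1, -1.0]
gripper_width: 37.5
grip_force: 25.0
```

Call:
step_arm --motion '[[[-1,0,0.92,0,0.2],[-1,0,0.9,0,0.13],[-1,0,0.36,0,0],[-1,0,0,0,0],[-1,0,0,0,0]]]'

```text
time_s: 5.9
tcp_pos: [464.4, 249.6, 158.3]
tool_rot: [-0.0, 0.571, 0.821, -0.0]
wrist_force: [-0.4, -0.3, -1.3]
gripper_width: 38.0
grip_force: 25.0
```

Run:
```python
from h import *
s,p,d,W=wrist(); save('w2.png',p); print(s['tcp_pos'],yaw(s),s['time_s'])
W=W.reshape(-1,3); hsv=cv2.cvtColor(p,cv2.COLOR_RGB2HSV).reshape(-1,3)
n=(abs(W[:,0]-585)<90)&(abs(W[:,1]-297)<100)&(hsv[:,1]<60)
Q=W[n&(W[:,2]>108)&(W[:,2]<124)]
print('bar',rect(Q)); t=Q[Q[:,2]>117]; print(cv2.fitLine(t[:,:2].astype(np.float32),cv2.DIST_HUBER,0,.01,.01).ravel(),len(t),np.percentile(t[:,2],[50,99]))
R=s['tcp_pos'];g=(abs(W[:,0]-R[0])<45)&(abs(W[:,1]-R[1])<60)&(W[:,2]>R[2]+18)&(W[:,2]<R[2]+34); print('guard',rect(W[g]))
```

```text
[464.35839739 249.61231731 158.34825219] 20.351892980540306 5.9
bar (array([601.9, 304.9]), array([ 57.2, 137.7]), 21.1, 4439, np.float64(118.2))
[ 3.5478967e-01 -9.3494612e-01  5.8037219e+02  3.0601022e+02] 2765 [119.24212392 121.28980945]
guard (array([463.1, 249.9]), array([68.1, 60.8]), 20.7, 7291, np.float64(184.8))
```

View pics/w2.png

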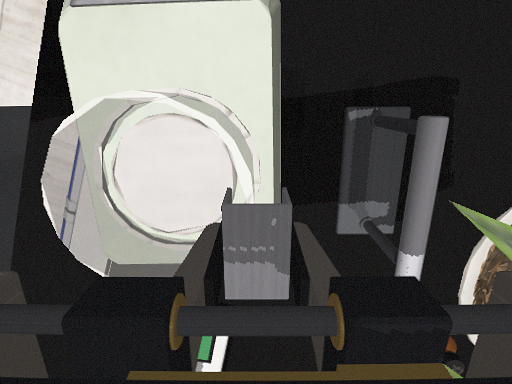

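The wrist picture shows the guard held at (257,250) and the bar running from (432,120) to (410,275). The bar line passes through (583.8, 297) with yaw about 20.5°. Next I'll slide in from the robot's side, low, and check the force.

Call:
step_arm --motion '[[[-1,0.3,0.13,-0.2,0],[-1,0.49,0.22,-0.25,0],[-1,0.49,0.22,0,0],[-1,0.49,0.22,0,0],[-1,0.49,0.22,0,0]]]'

```text
time_s: 6.58
tcp_pos: [556.5, 290.9, 139.9]
tool_rot: [0.0, 0.571, 0.821, -0.0]
wrist_force: [0.2, -0.1, -1.0]
gripper_width: 38.0
grip_force: 25.0
```

Call:
step_arm --motion '[[[-1,0.3,0.13,0,0],[-1,0.2,0.09,0,0],[-1,0.18,0.08,0,0],[-1,0,0,0,0],[-1,0,0,0,0]]]'

```text
time_s: 7.2
tcp_pos: [581.8, 302.9, 140.6]
tool_rot: [-0.0, 0.571, 0.821, -0.0]
wrist_force: [-0.3, -0.1, -1.0]
gripper_width: 37.7
grip_force: 25.0
```

Run:
```python
from h import *
s,p,d,W=wrist(); save('w3.png',p); print(s['tcp_pos'],yaw(s),s['time_s'],s['wrist_force'])
P,D=read_camera('scene'); save('s3.png',P[90:210,110:270],5)
R=s['tcp_pos']
W=W.reshape(-1,3); hsv=cv2.cvtColor(p,cv2.COLOR_RGB2HSV).reshape(-1,3)
n=(abs(W[:,0]-585)<60)&(abs(W[:,1]-297)<80)&(hsv[:,1]<60)
a=np.radians(20.5); v=(W[:,:2]-[583.8,297])@[-np.sin(a),np.cos(a)]
t=W[n&(W[:,2]>117)&(W[:,2]<124)&(v>40)]
if len(t)>20: print(cv2.fitLine(t[:,:2].astype(np.float32),cv2.DIST_HUBER,0,.01,.01).ravel(),len(t))
g=(abs(W[:,0]-R[0])<45)&(abs(W[:,1]-R[1])<45)&(W[:,2]>R[2]+22)&(W[:,2]<R[2]+30); print('guard',rect(W[g]))
```

```text
[581.79982519 302.90940415 140.58715533] 20.382551145887394 7.2 [-0.33677325 -0.12211161 -1.01128561]
[ 3.6383331e-01 -9.3146408e-01  5.6588867e+02  3.4901254e+02] 875
guard (array([580.6, 303.4]), array([67.2, 60.3]), 20.6, 6873, np.float64(167.0))
```

View pics/s3.png

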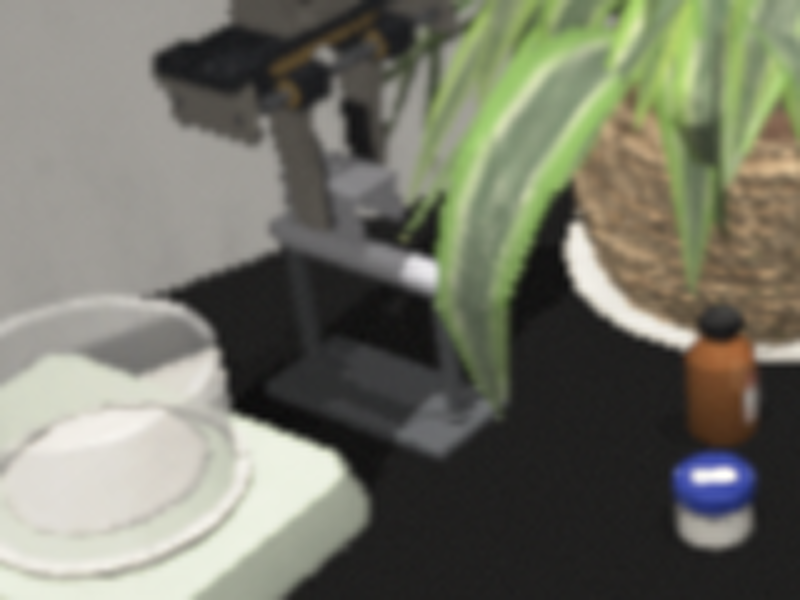

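The enlarged scene view shows the guard held above the bar, at about (360,190). The bar is between its legs, the leaf is clear, and the force is zero. Next I'll lower it.

Call:
step_arm --motion '[[[-1,0.025,0,-0.3,0],[-1,0,0,-0.4,0],[-1,0,0,-0.3,0],[-1,0,0,-0.06,0],[-1,0,0,0,0]]]'

```text
time_s: 7.92
tcp_pos: [583.2, 303.1, 97.9]
tool_rot: [-0.0, 0.571, 0.821, -0.0]
wrist_force: [0.1, 0.3, -0.9]
gripper_width: 37.8
grip_force: 25.0
```

Call:
step_arm --motion '[[[-1,0,0,-0.025,0],[-1,0,0,0,0]]]'

```text
time_s: 8.18
tcp_pos: [583.4, 303.2, 97.5]
tool_rot: [0.0, 0.571, 0.821, 0.0]
wrist_force: [-0.1, -0.4, -1.5]
gripper_width: 37.9
grip_force: 25.0
```

Call:
step_arm --motion '[[[-1,0,0,-0.025,0],[-1,0,0,0,0],[-1,0,0,-0.02,0],[-1,0,0,0,0]]]'

```text
time_s: 8.68
tcp_pos: [583.5, 303.2, 96.6]
tool_rot: [0.0, 0.571, 0.821, 0.0]
wrist_force: [-4.3, -1.5, 10.7]
gripper_width: 37.6
grip_force: 25.0
```

Contact came at the expected height, with the roof resting on the bar. Releasing now.

Call:
step_arm --motion '[[[-0.1,0,0,0.01,0],[0.3,0,0,0,0],[1,0,0,0,0],[1,0,0,0,0],[1,0,0,0,0],[1,0,0,0.5,0],[1,0,0,0.8,0],[1,-0.5,-0.22,0.5,0],[1,-0.6,-0.3,0,0],[1,-0.6,-0.3,0,0]]]'

```text
time_s: 9.93
tcp_pos: [515.1, 270.2, 169.7]
tool_rot: [0.001, 0.571, 0.821, 0.001]
wrist_force: [0.4, -0.3, -0.4]
gripper_width: 91.8
grip_force: 0.0
```

Run:
```python
from h import *
s,p,d,W=wrist(); print(s['tcp_pos'],s['time_s'],s['wrist_force'],s['gripper_width'])
P,D=read_camera('scene'); save('s4.png',P[90:210,110:270],5)
W=world('scene',D).reshape(-1,3); hsv=cv2.cvtColor(P,cv2.COLOR_RGB2HSV).reshape(-1,3)
n=(abs(W[:,0]-585)<40)&(abs(W[:,1]-297)<50)&(hsv[:,1]<60)&(W[:,2]>117)&(W[:,2]<130); print(rect(W[n]))
```

```text
[515.07732961 270.24525412 169.66561281] 9.925 [ 0.36762919 -0.25554074 -0.39124506] 91.75649683397798
(array([582.5, 297.5]), array([ 39.1, 105.2]), 16.3, 188, np.float64(122.6))
```

View pics/s4.png

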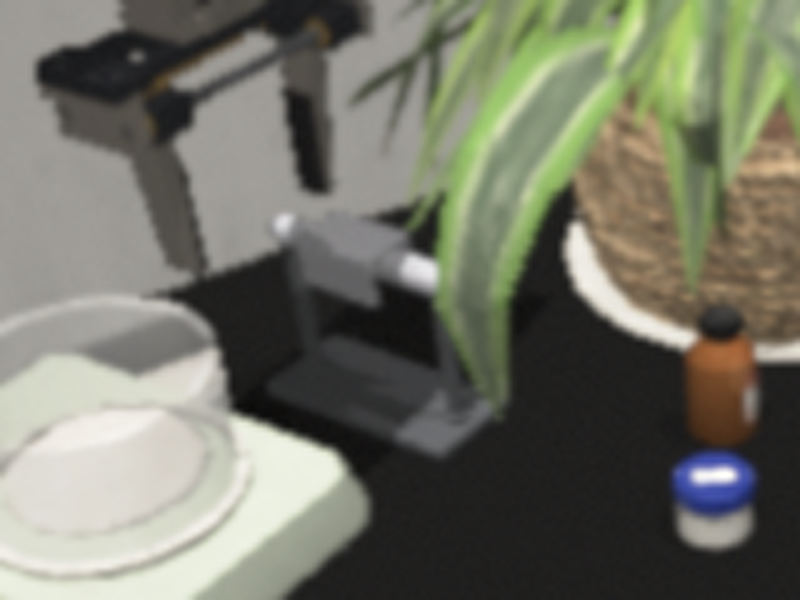

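The guard now hangs astride the bar, at about (350,250), with the gripper clear. The jar and bottle haven't moved. Next I'll go to the tool stand.

Call:
step_arm --motion '[[[1,0,-0.3,1,0],[1,0.12,-0.95,0.9,-0.25],[1,0.12,-0.95,0.2,-0.25],[1,0.12,-0.95,0,-0.25],[1,0.12,-0.95,0,-0.25],[1,0.12,-0.95,0,-0.25],[1,0.12,-0.95,0,-0.25],[1,0.12,-0.95,0,-0.25],[1,0.12,-0.95,0,-0.25],[1,0.12,-0.95,0,-0.25]]]'

```text
time_s: 11.28
tcp_pos: [559.6, -85.2, 253.0]
tool_rot: [0.001, 0.693, 0.721, 0.001]
wrist_force: [0.0, 1.0, 0.3]
gripper_width: 91.7
grip_force: 0.0
```

Call:
step_arm --motion '[[[1,0.12,-0.95,0,-0.25],[1,0.12,-0.95,0,-0.25],[1,0.12,-0.95,0,-0.25],[1,0.12,-0.95,0,-0.25],[1,0.12,-0.95,0,-0.25],[1,0,-0.68,0,0],[1,0,0,0,0],[1,0,0,0,0]]]'

```text
time_s: 12.28
tcp_pos: [582.8, -300.6, 252.2]
tool_rot: [0.0, 0.753, 0.658, 0.0]
wrist_force: [-0.4, 1.4, -0.7]
gripper_width: 91.7
grip_force: 0.0
```

```bash
cat > l.py <<'E'
from h import *
s,p,d,W=wrist(); save('w5.png',p); print(s['tcp_pos'],yaw(s),s['time_s'])
W=W.reshape(-1,3); hsv=cv2.cvtColor(p,cv2.COLOR_RGB2HSV).reshape(-1,3)
n=(abs(W[:,0]-590)<70)&(abs(W[:,1]+303)<60)
print('shelf',rect(W[n&(hsv[:,1]<60)&(W[:,2]>119)&(W[:,2]<130)]))
h=W[n&(hsv[:,1]>120)&(W[:,2]>135)&(W[:,2]<220)]
print('handle',rect(h),h.min(0),h.max(0)); print('top',rect(h[h[:,2]>h[:,2].max()-6]))
for z in (140,160,180,200): q=h[abs(h[:,2]-z)<6]; print(z,rect(q) if len(q)>4 else 0)
E
python3 l.py
```

```text
[ 582.79244061 -300.60642702  252.2449287 ] -7.629555942153843 12.275
shelf (array([ 595.8, -303.7]), array([58.2, 69.9]), 81.1, 2552, np.float64(125.0))
handle (array([ 581. , -299.1]), array([22.1, 21.7]), 35.8, 1051, np.float64(194.9)) [ 569.12177377 -310.55342695  135.33970068] [ 592.6802165  -288.99095564  214.83811146]
top (array([ 580.9, -301.1]), array([17. , 17.5]), 60.0, 378, np.float64(212.7))
140 (array([ 581.3, -292.7]), array([ 7.2, 22.2]), 86.5, 48, np.float64(142.0))
160 (array([ 581.4, -293.1]), array([ 8.3, 23.1]), 85.5, 82, np.float64(160.3))
180 (array([ 580.9, -295.5]), array([13. , 23.1]), 87.9, 145, np.float64(182.0))
200 (array([ 581.3, -296.2]), array([ 9.4, 18.4]), 83.1, 96, np.float64(197.2))
```

View pics/w5.png

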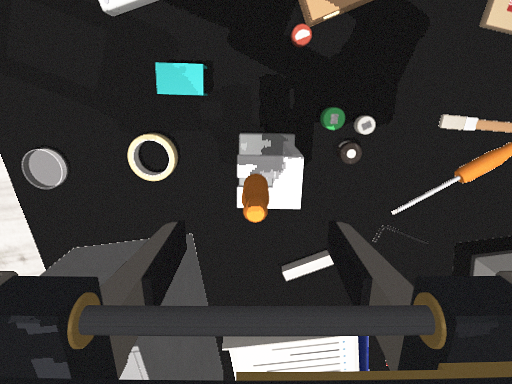

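The screwdriver stands in the stand at (256,195), and its axis is at (581.0, -301.3). The loose look-alike lies on the bench at (455,180). Next I'll descend and grip the handle.

Call:
step_arm --motion '[[[1,-0.045,-0.018,-0.5,-0.16],[1,0,0,-0.8,0],[1,0,0,-0.8,0],[1,0,0,-0.45,0],[1,0,0,-0.1,0],[-0.2,0,0,0,0],[-1,0,0,0,0],[-1,0,0,0,0],[-1,0,0,0,0],[-1,0,0,0,0]]]' --force 35

```text
time_s: 13.58
tcp_pos: [580.6, -301.7, 146.0]
tool_rot: [0.0, 0.76, 0.65, 0.0]
wrist_force: [-0.2, 0.3, -0.2]
gripper_width: 44.2
grip_force: 0.0
```

Call:
step_arm --motion '[[[-1,0,0,0,0],[-1,0,0,0,0],[-1,0,0,0,0],[-1,0,0,0,0],[-1,0,0,0,0],[-1,0,0,0,0]]]'

```text
time_s: 14.32
tcp_pos: [580.6, -301.6, 145.8]
tool_rot: [0.0, 0.76, 0.65, 0.0]
wrist_force: [1.4, -0.0, -0.7]
gripper_width: 24.0
grip_force: 35.0
```

Call:
step_arm --motion '[[[-1,0,0,0.3,0],[-1,0,0,0.7,0],[-1,0,0,0.9,0],[-1,0,0,0.9,0],[-1,0,0,0.5,0],[-1,0,0,0,0]]]'

```text
time_s: 15.08
tcp_pos: [581.4, -302.1, 280.3]
tool_rot: [0.002, 0.76, 0.65, 0.001]
wrist_force: [-0.4, -0.4, -1.7]
gripper_width: 24.3
grip_force: 35.0
```

Call:
step_arm --motion '[[[-1,-0.2,0.44,0,0],[-1,-0.36,0.8,0,0],[-1,-0.36,0.8,0,0],[-1,-0.36,0.8,0,0],[-1,-0.36,0.8,0,0],[-1,-0.36,0.8,0,0],[-1,-0.36,0.8,-0.3,0],[-1,-0.36,0.8,-0.6,0],[-1,-0.18,0.4,-0.5,0],[-1,0,0,0,0]]]'

```text
time_s: 16.32
tcp_pos: [461.8, -42.6, 219.8]
tool_rot: [-0.002, 0.759, 0.651, -0.002]
wrist_force: [-0.1, 0.3, -0.4]
gripper_width: 24.2
grip_force: 35.0
```

```bash
cat > m.py <<'E'
from h import *
import sys
s,p,d,W=wrist(); save(sys.argv[1],p[:300,100:420],2); np.savez('w6.npz',p=p,d=d,W=W); T=s['tcp_pos']; print(T,yaw(s),s['time_s'],s['wrist_force'])
W=W.reshape(-1,3)
n=(abs(W[:,0]-462)<90)&(abs(W[:,1]+30)<110)
hs=n&(abs(W[:,0]-464)<28)&(abs(W[:,1]+44)<38)
print('housing',rect(W[hs&(W[:,2]>59)&(W[:,2]<65)])); print('ctl',rect(W[n&(W[:,2]>26)&(W[:,2]<34)]))
for z0 in range(-130,-20,15):
    q=W[(abs(W[:,2]-T[2]-z0)<7)&(np.hypot(*(W[:,:2]-T[:2]).T)<25)&(W[:,2]>70)]
    if len(q)>3: print(z0,len(q),np.median(q,0)-T)
E
python3 m.py w6.png
```

```text
[461.79199397 -42.62873914 219.8072773 ] -8.78768503479733 16.325 [-0.11273779  0.34222768 -0.41788505]
housing (array([464.6, -43.2]), array([28. , 56.4]), 8.8, 873, np.float64(62.0))
ctl (array([459.9, -13.8]), array([100.3, 138.9]), 8.9, 7510, np.float64(30.4))
-130 6 [  -1.19583532    1.07053064 -127.27120381]
-115 19 [  -1.2546172     3.02390343 -112.21679552]
-100 24 [  -0.73086273    2.84665021 -100.46462244]
-85 28 [ -0.66483091   2.84882723 -84.80090212]
-70 32 [ -1.01671936   3.02558508 -70.28061102]
-55 42 [ -0.97476243   2.85293945 -54.81504406]
-40 24 [ -0.53330192   2.86209226 -43.24203415]
```

View pics/w6.png

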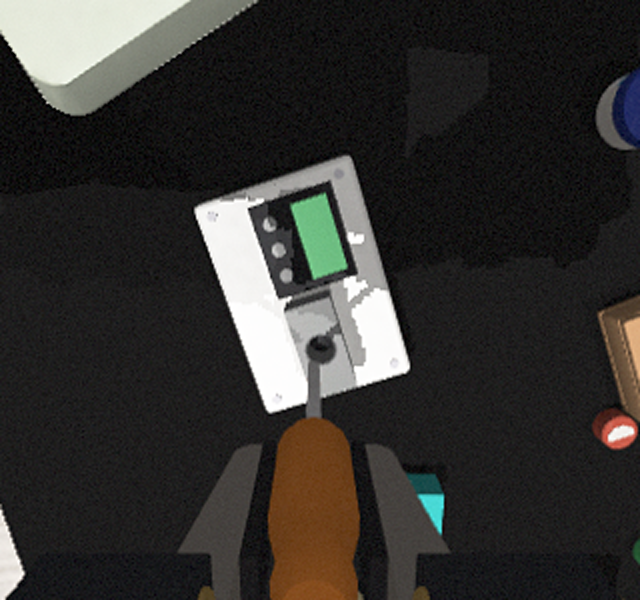

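The crop shows the shaft hanging straight down to the hole at (320,348). The tip is about 4 mm short in x. I'll correct that and lower the blade into the hole.

Call:
step_arm --motion '[[[-1,0.095,-0.028,0,0],[-1,0,0,0,0],[-1,0,0,-0.4,0],[-1,0,0,-0.3,0],[-1,0,0,0,0]]]'

```text
time_s: 17.0
tcp_pos: [467.3, -45.2, 192.3]
tool_rot: [-0.001, 0.76, 0.65, -0.001]
wrist_force: [-0.1, -0.6, -0.9]
gripper_width: 24.1
grip_force: 35.0
```

Call:
step_arm --motion '[[[-1,0,0,-0.2,0],[-1,0,0,-0.2,0],[-1,0,0,0,0]]]'

```text
time_s: 17.38
tcp_pos: [468.0, -45.1, 177.1]
tool_rot: [-0.0, 0.76, 0.65, -0.0]
wrist_force: [0.0, 0.1, -1.6]
gripper_width: 24.1
grip_force: 35.0
```

```bash
python3 m.py w7.png
```

```text
[467.96104327 -45.09319112 177.12707078] -8.897142055139383 17.375 [ 0.01990767  0.10941664 -1.55366759]
housing (array([464.6, -43.3]), array([28. , 56.7]), 8.8, 1131, np.float64(62.1))
ctl (array([459.9, -13.9]), array([100.3, 139.4]), 9.0, 9513, np.float64(30.4))
-100 24 [  -0.37408944    2.75540345 -100.43387637]
-85 29 [ -0.79648418   3.04721655 -85.01608143]
-70 31 [ -0.71893511   2.98902843 -69.61181358]
-55 39 [ -0.72459908   2.75992046 -54.60028279]
-40 24 [ 2.80407308e-02  2.95611674e+00 -4.28660302e+01]
```

View pics/w7.png

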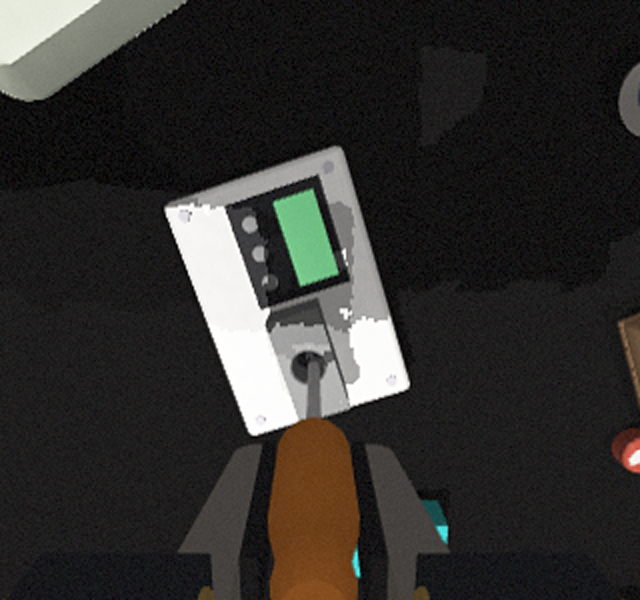

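The blade is in the hole, at (310,365), but about 2.6 mm off centre. I'll centre it, then press.

Call:
step_arm --motion '[[[-1,-0.065,0.03,0,0],[-1,0,0,0,0],[-1,0,0,-0.1,0],[-1,0,0,-0.05,0],[-1,0,0,0,0],[-1,0,0,0,0]]]'

```text
time_s: 18.18
tcp_pos: [465.8, -44.0, 171.8]
tool_rot: [-0.0, 0.76, 0.65, 0.0]
wrist_force: [-0.4, -0.2, -1.6]
gripper_width: 24.1
grip_force: 35.0
```

Call:
step_arm --motion '[[[-1,0,0,-0.075,0],[-1,0,0,0,0],[-1,0,0,0,0]]]'

```text
time_s: 18.55
tcp_pos: [466.1, -44.0, 168.9]
tool_rot: [0.0, 0.76, 0.65, 0.0]
wrist_force: [0.8, -0.1, 0.7]
gripper_width: 23.9
grip_force: 35.0
```

Call:
step_arm --motion '[[[-1,0,0,-0.05,0],[-1,0,0,0,0],[-1,0,0,0,0]]]'

```text
time_s: 18.92
tcp_pos: [466.0, -44.0, 166.9]
tool_rot: [0.0, 0.76, 0.65, 0.0]
wrist_force: [1.1, -0.2, 1.3]
gripper_width: 24.4
grip_force: 35.0
```

Call:
step_arm --motion '[[[-1,0,0,-0.05,0],[-1,0,0,0,0],[-1,0,0,0,0]]]'

```text
time_s: 19.3
tcp_pos: [466.0, -44.0, 164.9]
tool_rot: [0.0, 0.76, 0.65, 0.0]
wrist_force: [0.5, 0.8, 2.8]
gripper_width: 24.3
grip_force: 35.0
```

Call:
step_arm --motion '[[[-1,0,0,-0.03,0],[-1,0,0,0,0],[-1,0,0,0,0]]]'

```text
time_s: 19.68
tcp_pos: [466.0, -44.0, 163.6]
tool_rot: [0.0, 0.76, 0.65, 0.0]
wrist_force: [2.0, -0.4, 3.4]
gripper_width: 24.4
grip_force: 35.0
```

Call:
step_arm --motion '[[[-1,0,0,-0.015,0],[-1,0,0,0,0],[-1,0,0,0,0]]]'

```text
time_s: 20.05
tcp_pos: [466.0, -44.0, 163.3]
tool_rot: [0.0, 0.76, 0.65, 0.0]
wrist_force: [1.6, 0.0, 6.5]
gripper_width: 24.3
grip_force: 35.0
```

Call:
step_arm --motion '[[[-1,0,0,-0.015,0],[-1,0,0,0,0],[-1,0,0,0,0],[-1,0,0,0,0]]]'

```text
time_s: 20.55
tcp_pos: [466.1, -44.0, 163.0]
tool_rot: [0.0, 0.76, 0.65, 0.0]
wrist_force: [0.2, 0.2, 9.9]
gripper_width: 24.4
grip_force: 35.0
```

Call:
step_arm --motion '[[[-1,0,0,0,0],[-1,0,0,0,0],[-1,0,0,0,0],[-1,0,0,0,0],[-1,0,0,0,0],[-1,0,0,0,0],[-1,0,0,0,0],[-1,0,0,0,0]]]'

```text
time_s: 21.55
tcp_pos: [466.1, -44.0, 163.0]
tool_rot: [0.0, 0.76, 0.65, 0.0]
wrist_force: [0.0, 0.1, 9.9]
gripper_width: 24.1
grip_force: 35.0
```

Run:
```python
from h import *
P,D=read_camera('scene'); W=world('scene',D).reshape(-1,3); hsv=cv2.cvtColor(P,cv2.COLOR_RGB2HSV).reshape(-1,3)
n=(abs(W[:,0]-585)<40)&(abs(W[:,1]-297)<50)&(hsv[:,1]<60)&(W[:,2]>117)&(W[:,2]<130); print(rect(W[n]))
s=observe(); print(s['wrist_force'],s['tcp_pos'],s['grip_force'])
if s['wrist_force'][2]>5.5: print(close_job())
```

```text
(array([560.5, 329. ]), array([33.2, 10.4]), 71.5, 19, np.float64(120.3))
[ 0.22798971  0.18575659 10.54038017] [466.11886917 -43.99344012 163.00796526] 34.999850392341614
the job is handed in; nothing more can be done
None
```

I handed the job in with the steel guard hung on the rail bar and the gripped screwdriver holding the button fully down at about 10 N. I last saw the guard hanging just after letting go. A final camera check picked up only a few pixels there, probably because the arm was in the way, so it didn't confirm the guard at hand-in.

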